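# Set up a side-by-side scrub test

## Task

Set up the side-by-side scrub test on the rubber mat: put the brush, bristles down, in the middle of the long steel panel with its length along the panel's length, and the round pad holder, rubber sole down, in the middle of the square tile. Then load them, the large weight upright in the middle of the brush's back and the small weight upright in the middle of the pad holder, and stand the bottle upright on the mat, centred between the panel and the tile. Leave the beaker and the spray bottle where they stand, and let go of everything.

Things in the scene. Friction and masses are not known exactly. Their poses are not given: they have to be found in the camera images.
- bed: Black rubber mat, 150 x 400 x 4 mm, fixed flat on the bench; the panel and the tile lie fixed on it, one towards each end, which way round changes. Origin: centre of its underside; x across (150 mm), y along its length (400 mm), z up. Top at z = 4 mm. Its centre is the point midway between the panel and the tile, whose centres lie 140 mm from it along +y and -y.
- panel: Long rectangular bare steel test panel, 140 x 80 x 8 mm, four dark screw heads flush in its corners, fixed on the mat. Origin: centre of its underside, x along its 140 mm length (across the mat), z up; its top is 8 mm above the origin (12 mm above the bench).
- tile: Square white ceramic test tile, 110 x 110 x 8 mm, fixed on the mat. Origin: centre of its underside, z up; its top is 8 mm above the origin (12 mm above the bench).
- brush: Scrub brush block, loose, 90 x 45 x 40 mm, about 0.12 kg: flat grey plastic back (24 mm thick, 90 x 45 mm) on stiff black bristles (16 mm high, 86 x 41 mm); stands on its bristles. Origin: centre of its underside (bristle tips); x along its 90 mm length, z up; flat top at 40 mm.
- holder: Round pad holder, loose, 56 mm in diameter, 34 mm high, about 0.10 kg: grey plastic disc on a black rubber sole (8 mm high, 54 mm in diameter). Origin: centre of its underside, z up; flat top at 34 mm.
- weight_large: Large steel laboratory weight, loose, about 0.34 kg: cylinder 48 mm in diameter, 22 mm high, with an upright knob 18 mm in diameter and 22 mm high on its centre (44 mm high in all). Origin: centre of its underside, z up.
- weight_small: Small steel laboratory weight, loose, about 0.13 kg: cylinder 32 mm in diameter, 16 mm high, with an upright knob 18 mm in diameter and 22 mm high on its centre (38 mm high in all). Origin: centre of its underside, z up.
- bottle: Small closed white plastic detergent bottle, loose, about 0.16 kg: body 48 mm in diameter up to 72 mm, shoulder up to 84 mm, black cap 28 mm in diameter from 84 to 106 mm. Origin: centre of its underside, z up.
- beaker: Empty glass beaker, loose bystander, 72 mm across the rim, 95 mm high, standing nearer the robot than the work; to be left alone. Origin: centre of its underside.
- spray: White spray bottle with a grey trigger head, loose bystander, 60 mm in diameter, 151 mm high, standing nearer the robot than the work; to be left alone. Origin: centre of its underside.
Things that resemble listed ones, but are neither listed nor needed, are in the scene too. What is shaped like the holder but pink is not meant.

How it is judged:
By the outcome, as a careful person would: the job done as asked, in the order asked, and still so for the second after the job is handed in, with the robot touching nothing.
It also fails if it takes over 138 s, if anything falls off the work surface, if the arm or the gripper's body presses on something with over 40 N, if the wrist force passes 120 N, or if a joint passes its speed limit or range.

## Robot

A 6-joint arm with a two-finger parallel gripper is mounted at the origin on the work surface. World frame = base frame: x ahead of the robot, y to its left, z up, the work surface at z = 0. Lengths are in m, angles in rad, forces in N, time in s.
With the tool pointing down it reaches from about 0.375 to 0.9 m from the base axis. Payload 3.1 kg.
Tool frame: the origin (TCP) lies between the finger pads; the fingertips stand robot.finger_overhang ahead of it and the grasp point (between the pads) lies 3 mm ahead of it (robot.finger_overhang is the distance from the TCP to the fingertips, in m); z points along the fingers, y is the line along which they close (so a half turn about z gives the same grasp; the last joint's range is limited). The gripper opens to 87 mm and grips with 3 to 60 N. Pads are 19 mm wide; open, the fingers measure 117 mm over their backs; the gripper's body (75 mm by 190 mm) begins 51 mm behind the grasp point.
Start: joints at [-1.437, 0.527, 1.433, -0, 1.181, -0.178], TCP at [0.192, -0.595, 0.245] pointing down, gripper open.
Joint ranges: [-3.08, 3.08], [-0.75, 2.2], [0.22, 2.44], [-1.43, 4.57], [0, 2.65], [-2.85, 2.85]. Speed limits (rad/s): [2.79, 2.79, 3.14, 3.14, 3.14, 3.14].

## Interface

Orientations are given as a unit quaternion [x, y, z, w].
In Python, from rig import get_obs, vision, hand_in, nets, robot gives the robot as it stands.
- The arm moves only by the tool apply_moves, never from a script. Its argument "series" is a list of rows, each an object with "offset": the shift along the world's x, y, z in cm, a list of three; "rot": the turn, a rotation vector about the world's x, y, z in degrees, a list of three. A call has 1 to 20 rows; each row is the pose to reach, as a shift and turn from the pose commanded when the call began; what a row does not reach only later rows make up. A row lasts 1/10 s, in which the tool goes at most 50 mm and 8.59 degrees, less where a joint would pass 70% of its speed; a pose out of reach is approached as far as the arm can. A call with a gripper value outside its range is refused whole. "hand" is the opening, from 0 (shut) to 1 (fully open), set as the call begins (left out, the last holds). The fingers move at their own pace and stop on an object; "newtons" is the grip in N (left out, the last holds). Time passes only in rows, so rows that repeat a pose let the fingers close. It gives the time, the measured TCP pose, the force, the opening and the grip force at its end, in the units of the state.
- get_obs(): the state, without advancing time (a new reading comes with each control period).
- vision.camera(name): name is "scene" or "side" or "wrist"; returns the picture (400x640x3 uint8, red, green, blue); there is no depth.
- vision.calibration(name): a dict with "K" (3x3 intrinsics, pixels), "R" (3x3) and "t" (3): a world point X has camera coordinates R X + t. Camera axes: x right, y down, z forward; pixel columns grow to the right and rows downward; lengths in m; the calibration is good to about 2 mm. A picture is of the moment at which its call begins: read the wrist's pose just before it. calibration takes no time and is no camera call; for the wrist camera it gives the pose at the moment of the call.
- hand_in(): hands the job in; it is judged then, once.
Trained networks look in the newest picture that a camera, given by its name, has taken for a name from the list of things; names that differ only in an ending like _2 or _b are one class to them, and where a whole thing is asked for, a point or a joint stands for the part that bears it (a point fixed in the world has none). Each returns a list of dicts, best first, with "conf" (0 to 1); they miss things now and then, are a little off and sometimes report something else, mostly with a low value. They report only what shows in the picture. A call takes as long as a camera call. They do not tell look-alikes from the thing itself.
- nets.search_frame(camera, query): "centre" ([x, y, z] in m, in world coordinates, good to about 4 mm: the middle of the surface that is visible of it).
- nets.spot_point(camera, query): "centre" ([x, y, z] in m, in world coordinates, good to about 4 mm: a listed point, or the origin of a listed thing).
The state is a dict: "time": time; "q": joint angles; "joint_velocities": joint speeds; "joint_torque": joint torques, N m; "position": TCP position; "tool_rot": TCP orientation; "ft_force": force on the tool from outside, world axes, zero at the start; "moment": the same for the moment, N m; "grip_width": finger opening in m; "grip_force": force on a finger pad.
Only numpy, scipy, OpenCV 4.12 (cv2) and the standard library are available. Lean on these libraries where they do the work, as an engineer would, in place of code of your own. Each camera call takes 0.05 s, during which the arm holds its last target. There are 200 camera calls.

## Working session

There is one attempt and no reset: what is moved stays moved. The work goes in short steps, Python scripts to look and compute and a tool call to move; the robot and the scene stay as the last step left them, time stands still between calls to the robot, and variables do not carry over. Pictures are saved under pics/ and viewed, at most 14 in all, crops included, and the job is handed in when it is done.

Besides the shell and the picture viewer there is one more tool, called after "Request:" as name(argument=value, ...) on one line, values as JSON. apply_moves: Moves the arm, as the interface text tells. Its arguments: {"type":"object","properties":{"series":{"type":"array"},"hand":{"type":"number"},"newtons":{"type":"number"}},"required":["series"]}

```bash
ls; mkdir -p pics; python3 - <<'E'
from rig import get_obs, vision, nets, robot
import cv2
print(robot.finger_overhang, get_obs()['position'], get_obs()['tool_rot'])
a=[]
for c in("scene","side"):
    im=vision.camera(c); cv2.imwrite(f"pics/{c}0.png",im[:,:,::-1])
    k=vision.calibration(c); print(c,k['K'].tolist() if hasattr(k['K'],'tolist') else k['K'],(-k['R'].T@k['t']).round(3))
    for n in "bed panel tile brush holder weight_large weight_small bottle beaker spray".split():
        print(c,n,[([round(float(v),3) for v in d['centre']],round(d['conf'],2)) for d in nets.spot_point(c,n)[:4]])
E
```

```text
pics
0.022 [ 0.192271   -0.59398297  0.24356927] [ 9.87794894e-01  1.55756592e-01  2.85295437e-05 -1.06298171e-03]
scene [[461.95448271639157, 0.0, 319.2266775490221], [0.0, 461.95448271639157, 195.7929213471641], [0.0, 0.0, 1.0]] [ 0.953 -0.529  0.932]
scene bed [([0.613, 0.028, -0.001], 0.75), ([0.593, 0.168, 0.004], 0.37)]
scene panel [([0.594, 0.17, 0.005], 0.73)]
scene tile [([0.452, -0.346, 0.002], 0.7)]
scene brush [([0.45, -0.346, -0.0], 0.61)]
scene holder [([0.435, 0.318, -0.005], 0.61), ([0.327, 0.397, 0.004], 0.6)]
scene weight_large [([0.586, 0.331, -0.001], 0.76)]
scene weight_small [([0.424, 0.017, -0.003], 0.48)]
scene bottle [([0.596, -0.331, -0.002], 0.92)]
scene beaker [([0.386, 0.182, 0.003], 0.72)]
scene spray [([0.394, -0.178, -0.001], 0.81)]
side [[403.3278650237603, 0.0, 320.73057415096974], [0.0, 403.3278650237603, 213.69730949772193], [0.0, 0.0, 1.0]] [0.048 0.618 0.654]
side bed [([0.613, 0.032, -0.003], 0.57)]
side panel [([0.594, 0.165, 0.005], 0.94)]
side tile [([0.633, -0.107, 0.003], 0.93)]
side brush [([0.45, -0.348, 0.0], 0.53)]
side holder [([0.437, 0.317, -0.001], 0.82), ([0.329, 0.396, -0.003], 0.73), ([0.453, -0.347, -0.001], 0.51)]
side weight_large [([0.586, 0.333, 0.004], 0.95)]
side weight_small [([0.424, 0.017, -0.003], 0.62)]
side bottle [([0.594, -0.334, -0.0], 0.64), ([0.591, 0.172, 0.004], 0.26)]
side beaker [([0.392, 0.187, -0.003], 0.65), ([0.632, -0.108, 0.005], 0.62)]
side spray [([0.394, -0.179, -0.001], 0.66)]
```

View pics/scene0.png

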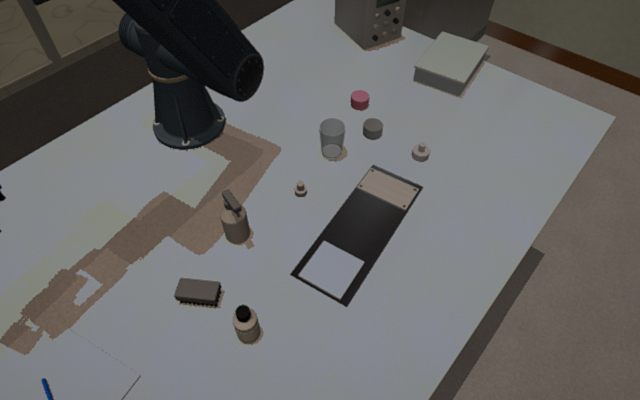

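View pics/side0.png

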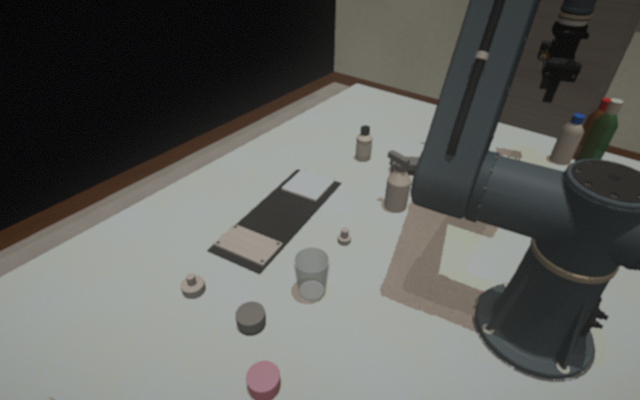

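The scene picture shows the brush (198,291), bottle (247,325), spray (235,222), small weight (300,189), large weight (421,152), tile (333,268) and panel (390,188). For the holder there are two candidates: grey at (373,129) and pink at (360,100), and the grey one is right. The side view shows the large weight (192,285), grey holder (250,318), pink (263,380), small weight (344,236) and bottle (364,145). The white bottle with the blue cap at (570,140) is in the background and not meant.

```bash
cat > h.py <<'E'
from rig import get_obs, vision, nets, robot
import cv2, numpy as np
from scipy.optimize import least_squares
from scipy.spatial.transform import Rotation as Rn
def ray(k,uv,z):
    K,R,t=[np.array(k[i],float) for i in("K","R","t")]
    d=R.T@np.linalg.solve(K,[uv[0],uv[1],1.]); c=-R.T@t
    return c+d*(z-c[2])/d[2]
def proj(k,X):
    K,R,t=[np.array(k[i],float) for i in("K","R","t")]
    p=(K@(R@np.atleast_2d(X).T+t[:,None])).T; return p[:,:2]/p[:,2:]
def tri(obs):  # [(k,uv),...] -> point, residual
    A=[];b=[]
    for k,uv in obs:
        K,R,t=[np.array(k[i],float) for i in("K","R","t")]
        d=R.T@np.linalg.solve(K,[uv[0],uv[1],1.]); d/=np.linalg.norm(d); c=-R.T@t
        M=np.eye(3)-np.outer(d,d); A.append(M); b.append(M@c)
    return np.linalg.lstsq(np.vstack(A),np.hstack(b),rcond=None)[0]
E
python3 - <<'E'
from h import *
for c in("scene","side"):
    im=cv2.imread(f"pics/{c}0.png"); g=cv2.cvtColor(im,cv2.COLOR_BGR2GRAY); k=vision.calibration(c)
    p=proj(k,[[.613,.03,.004]])[0]; print(c,p.round(),g[int(p[1]),int(p[0])])
    n,l,_,_=cv2.connectedComponentsWithStats((g<75).astype('uint8'))
    m=(l==l[int(p[1]),int(p[0])]).astype('uint8')
    h=cv2.convexHull(cv2.findContours(m,0,2)[0][0])
    q=cv2.approxPolyDP(h,6,True)[:,0]; print(q.tolist())
    W=np.array([ray(k,u,.004) for u in q]); print(W.round(4).tolist(),W.mean(0).round(4),[np.linalg.norm(W[i]-W[i-1]).round(4) for i in range(len(W))])
k=vision.calibration("wrist"); R=np.array(k['R']);print((-R.T@k['t']).round(3),R.round(2).tolist(),np.array(k['K'])[0])
E
```

```text
scene [361. 227.] 42
[[422, 187], [346, 306], [291, 274], [373, 165]]
[[0.6567, 0.2349, 0.004], [0.7127, -0.157, 0.004], [0.5692, -0.1764, 0.004], [0.5129, 0.215, 0.004]] [0.6129 0.0291 0.004 ] [np.float64(0.1452), np.float64(0.3959), np.float64(0.1448), np.float64(0.3955)]
side [280. 212.] 55
[[338, 183], [260, 272], [209, 250], [296, 171]]
[[0.5704, -0.1691, 0.004], [0.5096, 0.2129, 0.004], [0.6499, 0.2343, 0.004], [0.7041, -0.1442, 0.004]] [0.6085 0.0335 0.004 ] [np.float64(0.136), np.float64(0.3867), np.float64(0.1419), np.float64(0.3823)]
[ 0.261 -0.572  0.384] [[0.31, -0.95, -0.0], [-0.92, -0.3, 0.26], [-0.25, -0.08, -0.96]] [359.6632799    0.         317.46584496]
```

Request:
apply_moves(series=[{"offset": [5,5,2.5],"rot": [0,0,0]},{"offset": [10,10,5.5],"rot": [0,0,0]},{"offset": [15,15,5.5],"rot": [0,0,0]},{"offset": [20,20,5.5],"rot": [0,0,0]},{"offset": [23,23,5.5],"rot": [0,0,0]},{"offset": [23,23,5.5],"rot": [0,0,0]},{"offset": [23,23,5.5],"rot": [0,0,0]},{"offset": [23,23,5.5],"rot": [0,0,0]}], hand=1)

```text
time: 1.9
position: [0.425, -0.3613, 0.3001]
tool_rot: [0.987, 0.159, 0.001, -0.0]
ft_force: [-0.1, -0.1, 0.7]
grip_width: 0.0872
grip_force: 0.0
```

```bash
python3 - <<'E'
from h import *
k=vision.calibration("wrist"); im=vision.camera("wrist"); cv2.imwrite("pics/w1.png",im[:,:,::-1])
np.savez("k1.npz",**k)
print(proj(k,[[.45,-.347,.04],[.595,-.332,.106],[.394,-.178,.15]]).round())
for n in("brush","bottle"): print(n,nets.spot_point("wrist",n)[:2])
E
```

```text
[[313. 144.]
 [350. -21.]
 [ 92. 160.]]
brush [{'centre': [0.4536, -0.34, -0.0004], 'conf': 0.94}]
bottle [{'centre': [0.596, -0.3377, -0.0013], 'conf': 0.63}]
```

View pics/w1.png

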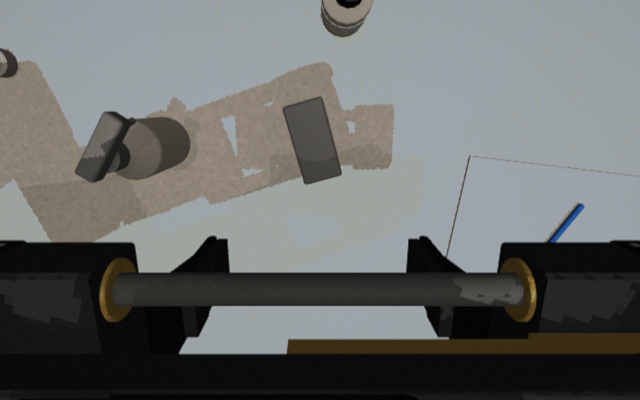

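The wrist picture shows the brush's top as a dark rectangle with corners (283,107), (322,97), (341,175) and (305,184). The spray head is at (105,145) and the bottle at (345,12).

```bash
cat >> h.py <<'E'
def quad(im,k,seed,z,lo,hi,eps=8):
    g=cv2.cvtColor(im,cv2.COLOR_RGB2GRAY) if im.ndim==3 else im
    m=((g>=lo)&(g<=hi)).astype('uint8'); m=cv2.morphologyEx(m,cv2.MORPH_OPEN,np.ones((3,3),'uint8'))
    _,l=cv2.connectedComponents(m); m=(l==l[int(seed[1]),int(seed[0])]).astype('uint8')
    h=cv2.convexHull(cv2.findContours(m,0,2)[0][0]); W=np.array([ray(k,u[0],z)[:2] for u in h])
    (c,s,a)=cv2.minAreaRect((W*1000).astype('float32'))
    q=cv2.minAreaRect(h); return np.array(c)/1000,s,a,q
E
python3 - <<'E'
from h import *
k=dict(np.load("k1.npz")); im=cv2.imread("pics/w1.png")[:,:,::-1].copy()
g=cv2.cvtColor(im,cv2.COLOR_RGB2GRAY); print(g[100:185:12,290:335:6])
W=np.array([ray(k,u,.04) for u in [(283,107),(322,97),(341,175),(305,184)]])
print(W.round(4).tolist(),W.mean(0).round(4),[np.linalg.norm(W[i]-W[i-1]).round(4) for i in range(4)])
d=W[2]-W[1]+W[3]-W[0];print(np.degrees(np.arctan2(d[1],d[0])))
for hi in(70,80,90): print(quad(im,k,(313,125),.04,0,hi))
E
```

```text
[[127 130 132  70  80  80 129 132]
 [ 78  80  81  80  82  82 101 133]
 [ 78  78  79  80  80  80  81 134]
 [ 78  78  78  79  79  80  80  83]
 [131  76  77  78  78  78  79  79]
 [123 119  68  75  76  77  70  68]
 [119 117  56  66  66  66  68  68]
 [162 162 164 129 163 162 162 162]]
[[0.4779, -0.3037, 0.04], [0.5008, -0.3403, 0.04], [0.4273, -0.3873, 0.04], [0.4047, -0.3519, 0.04]] [ 0.4527 -0.3458  0.04  ] [np.float64(0.0876), np.float64(0.0431), np.float64(0.0873), np.float64(0.042)]
-147.00674466001547
(array([ 0.22626459, -0.41890991]), (68.84048461914062, 347.9437561035156), 18.291284561157227, ((313.49993896484375, 329.4999694824219), (268.99993896484375, 46.99999237060547), -0.0))
(array([ 0.22626459, -0.41890991]), (68.84048461914062, 347.9437561035156), 18.291284561157227, ((313.49993896484375, 329.4999694824219), (268.99993896484375, 46.99999237060547), -0.0))
(array([ 0.45296088, -0.34507187]), (88.4900894165039, 44.870826721191406), 33.74077224731445, ((311.9538269042969, 140.33074951171875), (81.12785339355469, 41.484840393066406), 74.74488067626953))
```

Request:
apply_moves(series=[{"offset": [1.4,0.8,-4],"rot": [0,0,7.5]},{"offset": [2.8,1.6,-8],"rot": [0,0,15.1]},{"offset": [2.8,1.6,-12],"rot": [0,0,15.1]},{"offset": [2.8,1.6,-16],"rot": [0,0,15.1]},{"offset": [2.8,1.6,-16],"rot": [0,0,15.1]},{"offset": [2.8,1.6,-16],"rot": [0,0,15.1]},{"offset": [2.8,1.6,-16],"rot": [0,0,15.1]},{"offset": [2.8,1.6,-16],"rot": [0,0,15.1]}])

```text
time: 2.85
position: [0.4512, -0.3503, 0.142]
tool_rot: [0.959, 0.284, 0.001, 0.002]
ft_force: [-0.2, 0.8, 0.0]
grip_width: 0.0869
grip_force: 0.0
```

```bash
python3 - <<'E'
from h import *
for i in range(3):
    s=get_obs(); print(s['position'].round(4) if hasattr(s['position'],'round') else s['position'], Rn.from_quat(s['tool_rot']).as_matrix().round(3).tolist())
    k=vision.calibration("wrist"); im=vision.camera("wrist")
cv2.imwrite("pics/w2.png",im[:,:,::-1])
u=proj(k,[[.4529,-.3455,.04]])[0]; print(u)
for hi in(88,92): print(quad(im,k,u,.04,45,hi))
k1=dict(np.load("k1.npz"))
q1=quad(cv2.imread("pics/w1.png"),k1,(313,125),.04,0,90)[3][0]; q2=quad(im,k,u,.04,45,90)[3][0]
print("tri",tri([(k1,q1),(k,q2)]))
E
```

```text
[ 0.4512 -0.3503  0.142 ] [[0.839, 0.544, 0.003], [0.544, -0.839, -0.004], [0.001, 0.005, -1.0]]
[ 0.4511 -0.3499  0.1418] [[0.839, 0.544, 0.003], [0.545, -0.839, -0.003], [0.001, 0.004, -1.0]]
[ 0.451  -0.3497  0.1415] [[0.839, 0.545, 0.003], [0.545, -0.839, -0.003], [0.001, 0.004, -1.0]]
[314.71307752 204.85419223]
(array([ 0.45766998, -0.34187842]), (77.99179077148438, 44.37104797363281), 33.807655334472656, ((313.5, 194.5), (109.0, 65.0), 90.0))
(array([ 0.45718939, -0.34208331]), (79.24414825439453, 44.399757385253906), 34.1864013671875, ((313.0, 195.5), (111.0, 66.0), 90.0))
tri [ 0.4509782  -0.34512182  0.00670307]
```

View pics/w2.png

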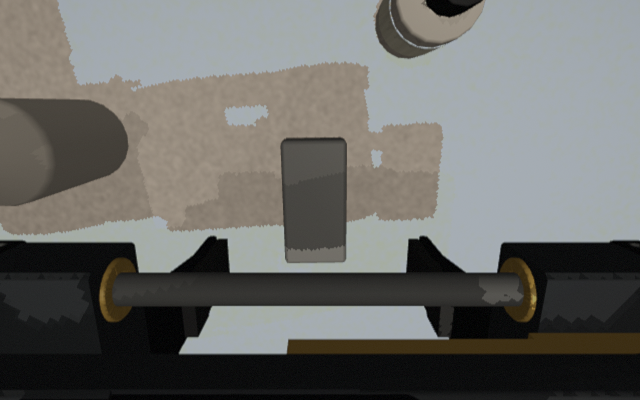

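The close crop shows the brush squarely between the fingers at columns 282–346 and rows 138–262, its near end sunlit.

```bash
python3 - <<'E'
from h import *
k=vision.calibration("wrist");k1=dict(np.load("k1.npz"))
A=[(283,107),(322,97),(341,175),(305,184)];B=[(281.5,138.5),(346.5,138.5),(346,262),(285.5,262)]
P=np.array([tri([(k1,a),(k,b)]) for a,b in zip(A,B)]);print(P.round(4).tolist(),P.mean(0))
W=np.array([ray(k,u,.04) for u in B])
print(W.round(4).tolist(),W.mean(0).round(4),[np.linalg.norm(W[i]-W[i-1]).round(4) for i in range(4)])
d=W[1]-W[2]+W[0]-W[3];print(np.degrees(np.arctan2(d[1],d[0])))
print(get_obs()['position'])
E
```

```text
[[0.4769, -0.3017, 0.0212], [0.5015, -0.3405, 0.0175], [0.4273, -0.3882, 0.0369], [0.4036, -0.3517, 0.0364]] [ 0.4523585  -0.34551646  0.02801732]
[[0.4792, -0.3019, 0.04], [0.5026, -0.338, 0.04], [0.4289, -0.3876, 0.04], [0.405, -0.3507, 0.04]] [ 0.4539 -0.3446  0.04  ] [np.float64(0.0888), np.float64(0.043), np.float64(0.0888), np.float64(0.044)]
33.67175206679287
[ 0.45086061 -0.3493312   0.14117765]
```

Request:
apply_moves(series=[{"offset": [0.3,0.4,-4],"rot": [0,0,0.5]},{"offset": [0.3,0.4,-8],"rot": [0,0,0.5]},{"offset": [0.3,0.4,-10.9],"rot": [0,0,0.5]},{"offset": [0.3,0.4,-10.9],"rot": [0,0,0.5]},{"offset": [0.3,0.4,-10.9],"rot": [0,0,0.5]},{"offset": [0.3,0.4,-10.9],"rot": [0,0,0.5]},{"offset": [0.3,0.4,-10.9],"rot": [0,0,0.5]}])

```text
time: 3.7
position: [0.4543, -0.3457, 0.0325]
tool_rot: [0.957, 0.288, 0.001, 0.002]
ft_force: [0.4, 0.1, 0.0]
grip_width: 0.087
grip_force: 0.0
```

Request:
apply_moves(series=[{"offset": [0,0,0],"rot": [0,0,0]},{"offset": [0,0,0],"rot": [0,0,0]},{"offset": [0,0,0],"rot": [0,0,0]},{"offset": [0,0,0],"rot": [0,0,0]},{"offset": [0,0,0],"rot": [0,0,0]},{"offset": [0,0,0],"rot": [0,0,0]},{"offset": [0,0,0],"rot": [0,0,0]},{"offset": [0,0,0],"rot": [0,0,0]},{"offset": [0,0,4],"rot": [0,0,0]},{"offset": [0,0,8],"rot": [0,0,0]},{"offset": [0,0,13],"rot": [0,0,0]},{"offset": [0,0,19],"rot": [0,0,0]},{"offset": [0,0,19],"rot": [0,0,0]},{"offset": [0,0,19],"rot": [0,0,0]}], hand=0, newtons=25)

```text
time: 5.1
position: [0.454, -0.3453, 0.2226]
tool_rot: [0.957, 0.288, 0.001, 0.002]
ft_force: [-0.1, 0.2, -1.4]
grip_width: 0.0446
grip_force: 25.0
```

Request:
apply_moves(series=[{"offset": [1,3.5,3],"rot": [0,0,-4]},{"offset": [2,8,5],"rot": [0,0,-8]},{"offset": [3,12.5,7],"rot": [0,0,-12]},{"offset": [4,17,9],"rot": [0,0,-16]},{"offset": [5,21.5,10],"rot": [0,0,-20]},{"offset": [6,26,11],"rot": [0,0,-25.4]},{"offset": [7,30.5,12],"rot": [0,0,-25.4]},{"offset": [7,35,12],"rot": [0,0,-25.4]},{"offset": [7,37.5,12],"rot": [0,0,-25.4]},{"offset": [7,37.5,12],"rot": [0,0,-25.4]},{"offset": [7,37.5,12],"rot": [0,0,-25.4]},{"offset": [7,37.5,12],"rot": [0,0,-25.4]},{"offset": [7,37.5,12],"rot": [0,0,-25.4]},{"offset": [7,37.5,12],"rot": [0,0,-25.4]},{"offset": [7,37.5,12],"rot": [0,0,-25.4]}])

```text
time: 6.6
position: [0.5234, 0.0295, 0.3405]
tool_rot: [0.998, 0.07, -0.0, 0.0]
ft_force: [-0.1, -0.7, -1.4]
grip_width: 0.0449
grip_force: 25.0
```

```bash
python3 - <<'E'
from h import *
k=vision.calibration("wrist"); im=vision.camera("wrist"); cv2.imwrite("pics/w3.png",im[:,:,::-1])
np.savez("k3.npz",**k); s=get_obs(); print(s['position'],s['tool_rot'])
for n in("panel","tile","bed","weight_small","holder","weight_large"): print(n,[(d['centre'],d['conf']) for d in nets.spot_point("wrist",n)[:2]])
E
```

```text
[0.52340377 0.02972827 0.3405812 ] [9.97529048e-01 7.02552128e-02 5.79411122e-05 7.26167727e-06]
panel [([0.597, 0.1668, 0.0058], 0.61)]
tile [([0.632, -0.1094, 0.0062], 0.61)]
bed [([0.6115, 0.0312, 0.0004], 0.97)]
weight_small []
holder [([0.3283, 0.3922, 0.0017], 0.85), ([0.4326, 0.3116, 0.0027], 0.72)]
weight_large [([0.5858, 0.3351, -0.0], 0.6), ([0.6119, 0.0318, 0.002], 0.51)]
```

View pics/w3.png

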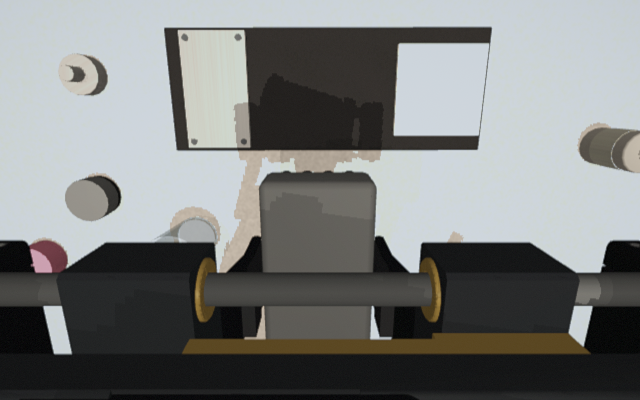

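The wrist picture shows the mat with corners (165,27), (491,27), (477,150) and (177,150), the panel with its screws on the left at (215,88) and the tile on the right at (440,90). The large weight is at (80,73), the grey holder at (92,198), the pink one at (45,260), and the brush is held below.

```bash
python3 - <<'E'
from h import *
k=dict(np.load("k3.npz")); im=cv2.imread("pics/w3.png"); g=cv2.cvtColor(im,cv2.COLOR_BGR2GRAY)
def rep(n,q,z):
    W=np.array([ray(k,u,z) for u in q]); c=W.mean(0)
    e=[np.linalg.norm(W[i]-W[i-1]).round(4) for i in range(4)]
    print(n,q.round(1).tolist(),c.round(4),e,[np.degrees(np.arctan2(*(W[i]-W[i-1])[1::-1])).round(2) for i in range(4)]); return W
def hull(m,seed):
    _,l=cv2.connectedComponents(m.astype('uint8')); m=(l==l[seed[1],seed[0]]).astype('uint8')
    h=cv2.convexHull(cv2.findContours(m,0,2)[0][0]); return cv2.approxPolyDP(h,5,True)[:,0].astype('float32')
q=hull(g<110,(320,50)); rep("mat",q,.004) if len(q)==4 else print(q)
q=hull((g>160),(215,80)); rep("panel",q,.012) if len(q)==4 else print(q)
q=hull(g>185,(440,90)); rep("tile",q,.012) if len(q)==4 else print(q)
rep("panelM",np.array([(178.5,29.5),(245.5,29.5),(248,147.5),(189,147.5)]),.012)
rep("tileM",np.array([(397.5,43),(490,43),(479,136),(391.5,136)]),.012)
for i in range(3): print(get_obs()['position'])
# heights: triangulate mat corners with scene
ks=vision.calibration("scene")
for a,b in zip([(165,27),(491,27),(477,150),(177,150)],[(422,187),(346,306),(291,274),(373,165)]): print(tri([(k,a),(ks,b)]).round(4))
E
```

```text
mat [[491.0, 28.0], [476.0, 149.0], [177.0, 149.0], [165.0, 28.0]] [0.6105 0.0305 0.004 ] [np.float64(0.3949), np.float64(0.146), np.float64(0.3944), np.float64(0.1462)] [np.float64(-82.0), np.float64(-172.42), np.float64(98.03), np.float64(7.79)]
[[243.  30.]
 [247. 102.]
 [237. 146.]
 [189. 146.]
 [178.  30.]]
tile [[488.0, 44.0], [478.0, 134.0], [394.0, 134.0], [399.0, 44.0]] [ 0.6305 -0.1077  0.012 ] [np.float64(0.1071), np.float64(0.1068), np.float64(0.1077), np.float64(0.1068)] [np.float64(-81.99), np.float64(-171.66), np.float64(98.02), np.float64(8.02)]
panelM [[178.5, 29.5], [245.5, 29.5], [248.0, 147.5], [189.0, 147.5]] [0.591  0.1684 0.012 ] [np.float64(0.1402), np.float64(0.0799), np.float64(0.1402), np.float64(0.0765)] [np.float64(7.72), np.float64(-82.0), np.float64(-173.69), np.float64(98.03)]
tileM [[397.5, 43.0], [490.0, 43.0], [479.0, 136.0], [391.5, 136.0]] [ 0.6298 -0.1075  0.012 ] [np.float64(0.1105), np.float64(0.1112), np.float64(0.1104), np.float64(0.1123)] [np.float64(7.4), np.float64(-81.99), np.float64(-172.03), np.float64(98.02)]
[0.52333667 0.03033723 0.34062041]
[0.52333667 0.03033723 0.34062041]
[0.52333667 0.03033723 0.34062041]
[0.6565 0.2361 0.0029]
[ 0.7121 -0.156   0.0015]
[ 0.5663 -0.1762  0.0018]
[ 0.5093  0.2187 -0.0015]
```

Request:
apply_moves(series=[{"offset": [2,4,-4],"rot": [0,0,0]},{"offset": [4,8,-8],"rot": [0,0,0]},{"offset": [5.5,11,-12],"rot": [0,0,0]},{"offset": [6.9,13.9,-16],"rot": [0,0,0]},{"offset": [6.9,13.9,-20],"rot": [0,0,0]},{"offset": [6.9,13.9,-24],"rot": [0,0,0]},{"offset": [6.9,13.9,-27],"rot": [0,0,0]},{"offset": [6.9,13.9,-28.5],"rot": [0,0,0]},{"offset": [6.9,13.9,-29.3],"rot": [0,0,0]},{"offset": [6.9,13.9,-29.7],"rot": [0,0,0]},{"offset": [6.9,13.9,-29.7],"rot": [0,0,0]},{"offset": [6.9,13.9,-29.7],"rot": [0,0,0]},{"offset": [6.9,13.9,-29.7],"rot": [0,0,0]},{"offset": [6.9,13.9,-29.7],"rot": [0,0,0]},{"offset": [6.9,13.9,-29.7],"rot": [0,0,0]},{"offset": [6.9,13.9,-29.7],"rot": [0,0,0]}])

```text
time: 8.55
position: [0.5925, 0.1694, 0.0439]
tool_rot: [0.997, 0.071, 0.0, -0.0]
ft_force: [0.7, -0.3, -1.6]
grip_width: 0.0447
grip_force: 25.0
```

Request:
apply_moves(series=[{"offset": [0,0,-0.1],"rot": [0,0,0]},{"offset": [0,0,-0.1],"rot": [0,0,0]},{"offset": [0,0,-0.1],"rot": [0,0,0]}])

```text
time: 8.85
position: [0.5924, 0.1694, 0.0425]
tool_rot: [0.997, 0.071, 0.0, -0.0]
ft_force: [0.9, -0.2, -0.9]
grip_width: 0.0447
grip_force: 25.0
```

Request:
apply_moves(series=[{"offset": [0,0,0],"rot": [0,0,0]},{"offset": [0,0,0],"rot": [0,0,0]},{"offset": [0,0,0],"rot": [0,0,0]},{"offset": [0,0,0],"rot": [0,0,0]},{"offset": [0,0,0],"rot": [0,0,0]},{"offset": [0,0,0],"rot": [0,0,0]},{"offset": [0,0,4],"rot": [0,0,0]},{"offset": [0,0,8],"rot": [0,0,0]},{"offset": [-2,2,13],"rot": [0,0,0]},{"offset": [-5,4,18],"rot": [0,0,0]},{"offset": [-8,6,20],"rot": [0,0,0]},{"offset": [-12,8,20],"rot": [0,0,0]},{"offset": [-16,10,20],"rot": [0,0,0]},{"offset": [-18,12,20],"rot": [0,0,0]},{"offset": [-18,12,20],"rot": [0,0,0]},{"offset": [-18,12,20],"rot": [0,0,0]},{"offset": [-18,12,20],"rot": [0,0,0]},{"offset": [-18,12,20],"rot": [0,0,0]}], hand=1)

```text
time: 10.65
position: [0.4136, 0.2887, 0.2424]
tool_rot: [0.998, 0.07, 0.0, 0.0]
ft_force: [-0.7, -0.6, -0.4]
grip_width: 0.0874
grip_force: 0.0
```

```bash
python3 - <<'E'
from h import *
k=vision.calibration("wrist"); im=vision.camera("wrist"); cv2.imwrite("pics/w4.png",im[:,:,::-1])
np.savez("k4.npz",**k); s=get_obs(); print(s['position'],s['tool_rot'])
for n in("brush","holder","weight_large"): print(n,[(d['centre'],d['conf']) for d in nets.spot_point("wrist",n)[:2]])
E
```

```text
[0.41347485 0.28871068 0.24234346] [9.97548253e-01 6.99819495e-02 6.24298423e-05 7.69453199e-05]
brush [([0.5959, 0.1707, 0.0096], 0.62)]
holder [([0.3283, 0.3944, 0.0045], 0.75), ([0.4356, 0.3107, -0.0001], 0.63)]
weight_large [([0.5955, 0.1689, 0.0127], 0.57)]
```

View pics/w4.png

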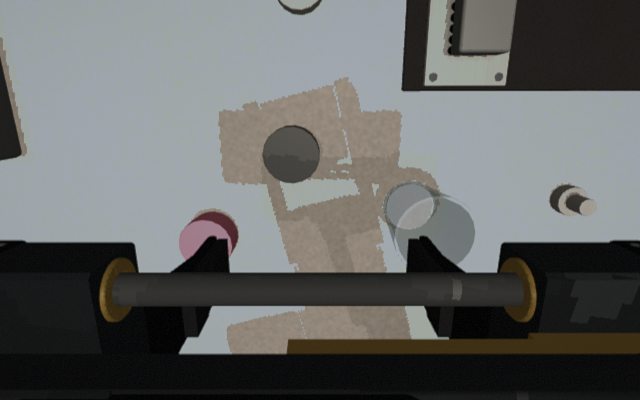

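The picture shows the grey holder's top at (291,154), the pink look-alike at (208,235), the beaker at (430,220), and the brush resting on the panel at top right.

```bash
cat >> h.py <<'E'
def circ(im,k,seed,z,lo,hi):
    g=cv2.cvtColor(im,cv2.COLOR_BGR2GRAY); m=((g>=lo)&(g<=hi)).astype('uint8')
    m=cv2.morphologyEx(m,cv2.MORPH_OPEN,np.ones((3,3),'uint8'))
    _,l=cv2.connectedComponents(m); m=(l==l[int(seed[1]),int(seed[0])]).astype('uint8')
    h=cv2.convexHull(cv2.findContours(m,0,2)[0][0]); W=np.array([ray(k,u[0],z)[:2]*1000 for u in h],'float32')
    c,r=cv2.minEnclosingCircle(W); return (np.array(c)/1000).round(4),r,cv2.minEnclosingCircle(h)
E
python3 - <<'E'
from h import *
k=dict(np.load("k4.npz")); im=cv2.imread("pics/w4.png"); g=cv2.cvtColor(im,cv2.COLOR_BGR2GRAY)
print(g[120:190:8,291],g[154,255:330:8])
for hi in(85,100): print(circ(im,k,(291,154),.034,0,hi))
k3=dict(np.load("k3.npz")); im3=cv2.imread("pics/w3.png"); g=cv2.cvtColor(im3,cv2.COLOR_BGR2GRAY); print(g[198,60:128:6])
print(proj(k3,[[.436,.313,.034],[.436,.313,0]]))
# large weight knob top in w3 (68,73)?
print(ray(k3,(70,73),.044),ray(k,(585,208),.038))
ks=vision.calibration("scene");print(proj(ks,[[.436,.313,.034]]))
print("tri",tri([(k,(291.5,154)),(ks,(373,124))]))
E
```

```text
[144  83  81  81  80  68  68  66 165] [135  73  71  78  72  80  80  79  90 138]
(array([0.4337, 0.3181]), 28.24873161315918, ((291.3251647949219, 153.78671264648438), 29.020414352416992))
(array([0.4337, 0.3179]), 28.590415954589844, ((291.1840515136719, 153.5957794189453), 29.28301429748535))
[210 144 146 146 147 148 148 149  58  50  71 212]
[[ 90.16277056 198.97739003]
 [105.2623386  192.61601742]]
[0.58767303 0.32581491 0.044     ] [0.42205351 0.02191403 0.038     ]
[[372.46005589 125.49531119]]
tri [0.43428381 0.31777291 0.0353357 ]
```

Request:
apply_moves(series=[{"offset": [1,1.5,-2],"rot": [0,0,8.4]},{"offset": [2.2,2.9,-4],"rot": [0,0,16.8]},{"offset": [2.2,2.9,-6],"rot": [0,0,25.2]},{"offset": [2.2,2.9,-8],"rot": [0,0,33.6]},{"offset": [2.2,2.9,-10],"rot": [0,0,42]},{"offset": [2.2,2.9,-12],"rot": [0,0,50]},{"offset": [2.2,2.9,-14],"rot": [0,0,50]},{"offset": [2.2,2.9,-17],"rot": [0,0,50]},{"offset": [2.2,2.9,-20],"rot": [0,0,50]},{"offset": [2.2,2.9,-21.5],"rot": [0,0,50]},{"offset": [2.2,2.9,-21.5],"rot": [0,0,50]},{"offset": [2.2,2.9,-21.5],"rot": [0,0,50]},{"offset": [2.2,2.9,-21.5],"rot": [0,0,50]},{"offset": [2.2,2.9,-21.5],"rot": [0,0,50]}])

```text
time: 12.25
position: [0.4352, 0.3187, 0.0287]
tool_rot: [0.874, 0.486, 0.001, 0.0]
ft_force: [0.4, -0.1, -0.8]
grip_width: 0.087
grip_force: 0.0
```

Request:
apply_moves(series=[{"offset": [0,0,0],"rot": [0,0,0]},{"offset": [0,0,0],"rot": [0,0,0]},{"offset": [0,0,0],"rot": [0,0,0]},{"offset": [0,0,0],"rot": [0,0,0]},{"offset": [0,0,0],"rot": [0,0,0]},{"offset": [0,0,0],"rot": [0,0,0]},{"offset": [0,0,0],"rot": [0,0,0]},{"offset": [0,0,4],"rot": [0,0,0]},{"offset": [0,0,8],"rot": [0,0,0]},{"offset": [0,0,12],"rot": [0,0,0]},{"offset": [0,0,16],"rot": [0,0,0]},{"offset": [0,0,21.5],"rot": [0,0,0]},{"offset": [0,0,21.5],"rot": [0,0,0]}], hand=0, newtons=25)

```text
time: 13.55
position: [0.4376, 0.32, 0.2486]
tool_rot: [0.874, 0.486, 0.007, 0.0]
ft_force: [0.3, -0.5, -1.4]
grip_width: 0.0552
grip_force: 25.0
```

Request:
apply_moves(series=[{"offset": [1.9,-4,1],"rot": [0,0,-5]},{"offset": [3.8,-8,1],"rot": [0,0,-10]},{"offset": [5.7,-12,1],"rot": [0,0,-15]},{"offset": [7.6,-16,1],"rot": [0,0,-20]},{"offset": [9.5,-20,1],"rot": [0,0,-25]},{"offset": [11.4,-24,1],"rot": [0,0,-30]},{"offset": [13.3,-28,1],"rot": [0,0,-35]},{"offset": [15.2,-32,1],"rot": [0,0,-40]},{"offset": [17.1,-36,1],"rot": [0,0,-45]},{"offset": [19,-40,0],"rot": [0,0,-50]},{"offset": [19.7,-42.6,-3],"rot": [0,0,-50]},{"offset": [19.7,-42.6,-7],"rot": [0,0,-50]},{"offset": [19.7,-42.6,-11],"rot": [0,0,-50]},{"offset": [19.7,-42.6,-15],"rot": [0,0,-50]},{"offset": [19.7,-42.6,-18],"rot": [0,0,-50]},{"offset": [19.7,-42.6,-19.5],"rot": [0,0,-50]},{"offset": [19.7,-42.6,-20.2],"rot": [0,0,-50]},{"offset": [19.7,-42.6,-20.2],"rot": [0,0,-50]},{"offset": [19.7,-42.6,-20.2],"rot": [0,0,-50]},{"offset": [19.7,-42.6,-20.2],"rot": [0,0,-50]}])

```text
time: 15.55
position: [0.6322, -0.1079, 0.0415]
tool_rot: [0.997, 0.071, 0.001, 0.0]
ft_force: [-0.4, 0.8, -1.5]
grip_width: 0.0553
grip_force: 25.0
```

Request:
apply_moves(series=[{"offset": [0,0,-0.1],"rot": [0,0,0]},{"offset": [0,0,-0.1],"rot": [0,0,0]},{"offset": [0,0,-0.1],"rot": [0,0,0]},{"offset": [0,0,-0.1],"rot": [0,0,0]}])

```text
time: 15.95
position: [0.6314, -0.1077, 0.0396]
tool_rot: [0.997, 0.071, 0.0, 0.0]
ft_force: [0.7, -0.6, -0.6]
grip_width: 0.0553
grip_force: 25.0
```

Request:
apply_moves(series=[{"offset": [0,0,0],"rot": [0,0,0]},{"offset": [0,0,0],"rot": [0,0,0]},{"offset": [0,0,0],"rot": [0,0,0]},{"offset": [0,0,0],"rot": [0,0,0]},{"offset": [0,0,0],"rot": [0,0,0]},{"offset": [0,0,0],"rot": [0,0,0]},{"offset": [0,0,4],"rot": [0,0,0]},{"offset": [0,0,8],"rot": [0,0,0]},{"offset": [-2,3,11],"rot": [0,0,0]},{"offset": [-4,6,15],"rot": [0,0,0]},{"offset": [-6,9,18],"rot": [0,0,0]},{"offset": [-8,12,20],"rot": [0,0,0]},{"offset": [-11,13.8,20],"rot": [0,0,0]},{"offset": [-11,13.8,20],"rot": [0,0,0]},{"offset": [-11,13.8,20],"rot": [0,0,0]},{"offset": [-11,13.8,20],"rot": [0,0,0]},{"offset": [-11,13.8,20],"rot": [0,0,0]}], hand=1)

```text
time: 17.65
position: [0.5224, 0.0296, 0.2393]
tool_rot: [0.998, 0.07, 0.0, 0.0]
ft_force: [0.2, -0.5, -0.4]
grip_width: 0.0869
grip_force: 0.0
```

```bash
python3 - <<'E'
from h import *
k=vision.calibration("wrist"); im=vision.camera("wrist"); cv2.imwrite("pics/w5.png",im[:,:,::-1])
np.savez("k5.npz",**k); s=get_obs(); print(s['position'],s['tool_rot'])
for n in("brush","holder","weight_large","weight_small"): print(n,[(d['centre'],d['conf']) for d in nets.spot_point("wrist",n)[:2]])
E
```

```text
[0.52223793 0.02958378 0.23921545] [9.97527693e-01 7.02744369e-02 6.20810316e-05 4.73754720e-05]
brush [([0.5928, 0.1753, 0.012], 0.69)]
holder [([0.6324, -0.1162, 0.0153], 0.67)]
weight_large [([0.5867, 0.3338, -0.0012], 0.56)]
weight_small [([0.4217, 0.0166, 0.001], 0.64)]
```

View pics/w5.png

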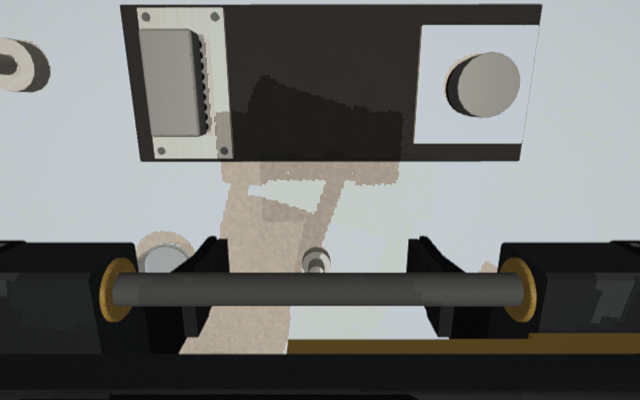

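The picture shows the brush on the panel, its top spanning about (139,29)–(205,136). The holder sits on the tile with its top at (485,84), and the small weight is at (317,262).

```bash
python3 - <<'E'
from h import *
k=dict(np.load("k5.npz")); im=cv2.imread("pics/w5.png"); g=cv2.cvtColor(im,cv2.COLOR_BGR2GRAY)
def rep(n,q,z):
    W=np.array([ray(k,u,z) for u in q])
    print(n,W.mean(0).round(4),[np.linalg.norm(W[i]-W[i-1]).round(4) for i in range(4)],[np.degrees(np.arctan2(*(W[i]-W[i-1])[1::-1])).round(1) for i in range(4)])
rep("panel",[(137,9),(222.5,8.5),(233,158.5),(153,158.5)],.012)
rep("tile",[(421,25.5),(536.5,26),(521.5,144),(414.5,143)],.012)
rep("mat",[(120,5),(541.5,5),(519,161),(140,161)],.004)
rep("brush",[(139,29),(191,30),(200,135.5),(151,135.5)],.052)
print(g[84,440:530:5]); print(g[85,130:240:4])
print(quad(im,k,(170,85),.052,120,166)[:3])
for lo,hi in((110,170),(130,190)): print(circ(im,k,(490,84),.046,lo,hi))
cv2.imwrite("pics/c5.png",cv2.resize(im[0:170,120:250],None,fx=3.5,fy=3.5,interpolation=2))
E
```

```text
panel [0.59   0.1685 0.012 ] [np.float64(0.1384), np.float64(0.0789), np.float64(0.1388), np.float64(0.0819)] [np.float64(7.2), np.float64(-81.7), np.float64(-171.5), np.float64(98.1)]
tile [ 0.6294 -0.1072  0.012 ] [np.float64(0.1087), np.float64(0.1076), np.float64(0.1092), np.float64(0.1083)] [np.float64(8.9), np.float64(-82.2), np.float64(-170.7), np.float64(97.5)]
mat [0.6101 0.0303 0.004 ] [np.float64(0.1475), np.float64(0.3959), np.float64(0.1473), np.float64(0.3971)] [np.float64(7.9), np.float64(-82.0), np.float64(-171.7), np.float64(98.1)]
brush [0.591  0.1685 0.052 ] [np.float64(0.0875), np.float64(0.0433), np.float64(0.0868), np.float64(0.044)] [np.float64(7.6), np.float64(-83.0), np.float64(-172.0), np.float64(98.0)]
[200 164  41  41 155 153 151 150 150 150 147 147 145 145 144 143 198 199]
[103  45  44  43 131 140 140 142 142 143 144 144 146 145 147 148 118  45
  41 129 189 197 196 198 196  41  43  46]
(array([0.59208594, 0.16948437]), (86.97346496582031, 41.942630767822266), 8.046524047851562)
(array([ 0.6295, -0.1058]), 27.919538497924805, ((489.5, 85.0), 34.00377655029297))
(array([ 0.6296, -0.1063]), 27.906599044799805, ((489.2005920410156, 84.17365264892578), 34.09144592285156))
```

View pics/c5.png

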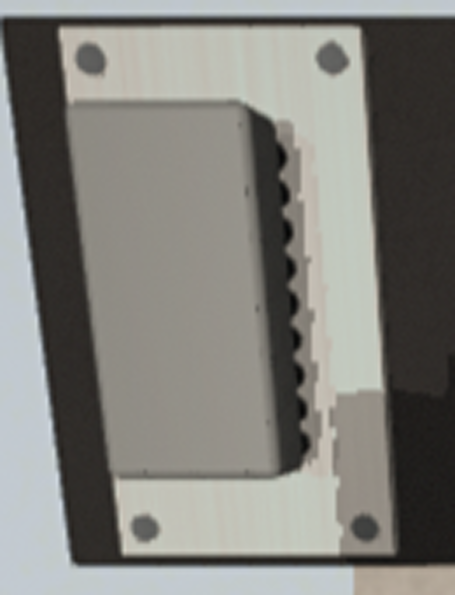

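The crop shows the brush flat on its bristles, centred and parallel on the panel, with equal margins to the screws. Next is the large weight.

Request:
apply_moves(series=[{"offset": [0.5,4,0],"rot": [0,0,0]},{"offset": [1,8,0],"rot": [0,0,0]},{"offset": [1.5,12,0],"rot": [0,0,0]},{"offset": [2,16,0],"rot": [0,0,0]},{"offset": [2.5,20,0],"rot": [0,0,0]},{"offset": [3.5,24,-1],"rot": [0,0,0]},{"offset": [4.5,28,-2],"rot": [0,0,0]},{"offset": [5,30,-4],"rot": [0,0,0]},{"offset": [5,30,-6],"rot": [0,0,0]},{"offset": [5,30,-6],"rot": [0,0,0]},{"offset": [5,30,-6],"rot": [0,0,0]},{"offset": [5,30,-6],"rot": [0,0,0]},{"offset": [5,30,-6],"rot": [0,0,0]}])

```text
time: 19.2
position: [0.5722, 0.33, 0.1811]
tool_rot: [0.998, 0.07, 0.001, -0.0]
ft_force: [-0.8, -0.6, 0.4]
grip_width: 0.0869
grip_force: 0.0
```

```bash
python3 - <<'E'
from h import *
k=vision.calibration("wrist"); im=vision.camera("wrist"); cv2.imwrite("pics/w6.png",im[:,:,::-1])
np.savez("k6.npz",**k); s=get_obs(); print(s['position'],s['tool_rot'])
for n in("weight_large",): print(n,[(d['centre'],d['conf']) for d in nets.spot_point("wrist",n)[:2]])
print(proj(k,[[.5865,.333,.044],[.5865,.333,.022]]))
cv2.imwrite("pics/c6.png",cv2.resize(im[60:260,220:420,::-1],None,fx=3,fy=3,interpolation=2))
E
```

```text
[0.57212669 0.33004304 0.18097339] [ 9.97519010e-01  7.03878107e-02  1.12508203e-03 -3.39447546e-04]
weight_large [([0.5859, 0.3327, -0.0025], 0.79)]
[[317.29183104 179.25709005]
 [317.3543475  173.98507435]]
```

View pics/c6.png

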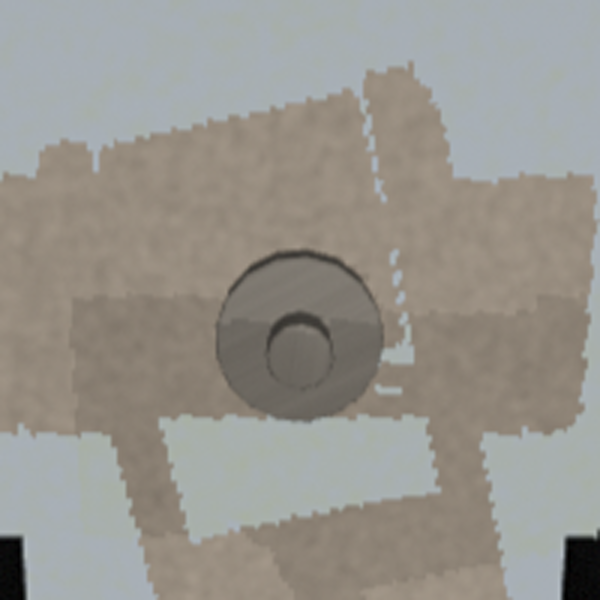

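The crop shows the large weight upright, knob top at full-image (319.7,178.3) and base disc centre at (319.7,172.7).

```bash
python3 - <<'E'
from h import *
k=dict(np.load("k6.npz"))
a=ray(k,(319.7,178.3),.044); b=ray(k,(319.7,172.7),.022); print(a.round(4),b.round(4))
f=np.linalg.norm(ray(k,(330.7,178.3),.044)-ray(k,(308.9,178.3),.044)); print("knob d",f, "base d",np.linalg.norm(ray(k,(347.8,172.7),.022)-ray(k,(292.2,172.7),.022)))
ks=vision.calibration("scene"); print(proj(ks,a)); print(get_obs()['position'])
g=cv2.imread("pics/scene0.png"); 
k3=dict(np.load("k3.npz")); print("tri knob w3/w6",tri([(k,(319.7,178.3)),(k3,(68.5,73))]))
E
```

```text
[0.5875 0.3312 0.044 ] [0.5879 0.3312 0.022 ]
knob d 0.017074621937306043 base d 0.04681608300200231
[[422.02975668 144.01533212]]
[0.57198363 0.33008228 0.18080861]
tri knob w3/w6 [0.58694394 0.33096988 0.03900957]
```

Request:
apply_moves(series=[{"offset": [0.8,0.1,-3],"rot": [0,0,0]},{"offset": [1.6,0.1,-7],"rot": [0,0,0]},{"offset": [1.6,0.1,-11],"rot": [0,0,0]},{"offset": [1.6,0.1,-13],"rot": [0,0,0]},{"offset": [1.6,0.1,-13.4],"rot": [0,0,0]},{"offset": [1.6,0.1,-13.4],"rot": [0,0,0]},{"offset": [1.6,0.1,-13.4],"rot": [0,0,0]},{"offset": [1.6,0.1,-13.4],"rot": [0,0,0]},{"offset": [1.6,0.1,-13.4],"rot": [0,0,0]}])

```text
time: 20.2
position: [0.5883, 0.3317, 0.0473]
tool_rot: [0.997, 0.071, 0.001, -0.0]
ft_force: [-0.7, -0.2, 0.2]
grip_width: 0.0871
grip_force: 0.0
```

Request:
apply_moves(series=[{"offset": [0,0,0],"rot": [0,0,0]},{"offset": [0,0,0],"rot": [0,0,0]},{"offset": [0,0,0],"rot": [0,0,0]},{"offset": [0,0,0],"rot": [0,0,0]},{"offset": [0,0,0],"rot": [0,0,0]},{"offset": [0,0,0],"rot": [0,0,0]},{"offset": [0,0,0],"rot": [0,0,0]},{"offset": [0,0,0],"rot": [0,0,0]},{"offset": [0,0,0],"rot": [0,0,0]},{"offset": [0,0,0],"rot": [0,0,0]},{"offset": [0,0,2],"rot": [0,0,0]},{"offset": [0,0,5],"rot": [0,0,0]},{"offset": [0,0,9],"rot": [0,0,0]},{"offset": [0,0,13.4],"rot": [0,0,0]},{"offset": [0,0,13.4],"rot": [0,0,0]},{"offset": [0,0,13.4],"rot": [0,0,0]}], hand=0, newtons=45)

```text
time: 21.8
position: [0.5873, 0.3314, 0.1802]
tool_rot: [0.997, 0.071, 0.001, -0.0]
ft_force: [0.1, 0.5, -4.1]
grip_width: 0.0167
grip_force: 45.0
```

Request:
apply_moves(series=[{"offset": [0.1,-3,0],"rot": [0,0,0]},{"offset": [0.1,-6,0],"rot": [0,0,0]},{"offset": [0.2,-9,0],"rot": [0,0,0]},{"offset": [0.3,-12,0],"rot": [0,0,0]},{"offset": [0.4,-15,0],"rot": [0,0,0]},{"offset": [0.4,-16.2,-2],"rot": [0,0,0]},{"offset": [0.4,-16.2,-4],"rot": [0,0,0]},{"offset": [0.4,-16.2,-6],"rot": [0,0,0]},{"offset": [0.4,-16.2,-7],"rot": [0,0,0]},{"offset": [0.4,-16.2,-7.5],"rot": [0,0,0]},{"offset": [0.4,-16.2,-7.8],"rot": [0,0,0]},{"offset": [0.4,-16.2,-7.8],"rot": [0,0,0]},{"offset": [0.4,-16.2,-7.8],"rot": [0,0,0]},{"offset": [0.4,-16.2,-7.9],"rot": [0,0,0]},{"offset": [0.4,-16.2,-8.0],"rot": [0,0,0]},{"offset": [0.4,-16.2,-8.1],"rot": [0,0,0]},{"offset": [0.4,-16.2,-8.1],"rot": [0,0,0]},{"offset": [0.4,-16.2,-8.1],"rot": [0,0,0]},{"offset": [0.4,-16.2,-8.1],"rot": [0,0,0]}])

```text
time: 23.7
position: [0.5914, 0.1693, 0.0986]
tool_rot: [0.997, 0.071, 0.0, -0.0]
ft_force: [-0.7, -0.2, -3.1]
grip_width: 0.0171
grip_force: 45.0
```

Request:
apply_moves(series=[{"offset": [0,0,-0.1],"rot": [0,0,0]},{"offset": [0,0,-0.1],"rot": [0,0,0]},{"offset": [0,0,-0.1],"rot": [0,0,0]},{"offset": [0,0,-0.1],"rot": [0,0,0]}])

```text
time: 24.1
position: [0.5914, 0.1693, 0.0975]
tool_rot: [0.997, 0.071, -0.0, 0.0]
ft_force: [0.5, -0.7, -3.2]
grip_width: 0.0166
grip_force: 45.0
```

Request:
apply_moves(series=[{"offset": [0,0,-0.1],"rot": [0,0,0]},{"offset": [0,0,-0.1],"rot": [0,0,0]},{"offset": [0,0,-0.1],"rot": [0,0,0]},{"offset": [0,0,-0.1],"rot": [0,0,0]}])

```text
time: 24.5
position: [0.5914, 0.1694, 0.0975]
tool_rot: [0.997, 0.071, 0.0, 0.0]
ft_force: [-2.2, -0.9, 5.4]
grip_width: 0.017
grip_force: 45.0
```

Request:
apply_moves(series=[{"offset": [0,0,0.1],"rot": [0,0,0]},{"offset": [0,0,0.1],"rot": [0,0,0]},{"offset": [0,0,0.1],"rot": [0,0,0]}])

```text
time: 24.8
position: [0.5915, 0.1694, 0.0975]
tool_rot: [0.997, 0.071, 0.0, -0.0]
ft_force: [-0.8, -1.0, 1.0]
grip_width: 0.017
grip_force: 45.0
```

Request:
apply_moves(series=[{"offset": [0,0,0],"rot": [0,0,0]},{"offset": [0,0,0],"rot": [0,0,0]},{"offset": [0,0,0],"rot": [0,0,0]},{"offset": [0,0,0],"rot": [0,0,0]},{"offset": [0,0,0],"rot": [0,0,0]},{"offset": [0,0,3],"rot": [0,0,0]},{"offset": [0,0,7],"rot": [0,0,0]},{"offset": [-3,-3,10],"rot": [0,0,0]},{"offset": [-6,-6,10],"rot": [0,0,0]},{"offset": [-9,-9,10],"rot": [0,0,0]},{"offset": [-12,-12,10],"rot": [0,0,0]},{"offset": [-15,-15,9],"rot": [0,0,0]},{"offset": [-18,-15.4,8],"rot": [0,0,0]},{"offset": [-18,-15.4,8],"rot": [0,0,0]},{"offset": [-18,-15.4,8],"rot": [0,0,0]},{"offset": [-18,-15.4,8],"rot": [0,0,0]},{"offset": [-18,-15.4,8],"rot": [0,0,0]}], hand=1)

```text
time: 26.5
position: [0.4132, 0.0154, 0.178]
tool_rot: [0.997, 0.071, 0.001, 0.0]
ft_force: [0.1, 0.2, -0.1]
grip_width: 0.0871
grip_force: 0.0
```

```bash
python3 - <<'E'
from h import *
k=vision.calibration("wrist"); im=vision.camera("wrist"); cv2.imwrite("pics/w7.png",im[:,:,::-1])
np.savez("k7.npz",**k); s=get_obs(); print(s['position'],s['tool_rot'])
for n in("weight_small",): print(n,[(d['centre'],d['conf']) for d in nets.spot_point("wrist",n)[:2]])
u=proj(k,[[.423,.018,.038]])[0]; print(u)
x,y=u.astype(int)
a=cv2.resize(im[y-60:y+60,x-60:x+60,::-1],None,fx=4,fy=4,interpolation=2)
sc=vision.camera("scene")[:,:,::-1]; ks=vision.calibration("scene"); p=proj(ks,[[.5915,.169,.07]])[0].astype(int)
b=cv2.resize(sc[p[1]-40:p[1]+40,p[0]-20:p[0]+30],(300,480),interpolation=2)
cv2.imwrite("pics/c7.png",np.hstack([a,b])); print(x-60,y-60)
E
```

```text
[0.41283365 0.01545992 0.17783614] [9.97454302e-01 7.13015173e-02 9.64414705e-04 2.79843714e-04]
weight_small [([0.4179, 0.0181, 0.0006], 0.78), ([0.3933, 0.1803, -0.0021], 0.31)]
[316.77449855 183.93445963]
256 123
```

View pics/c7.png

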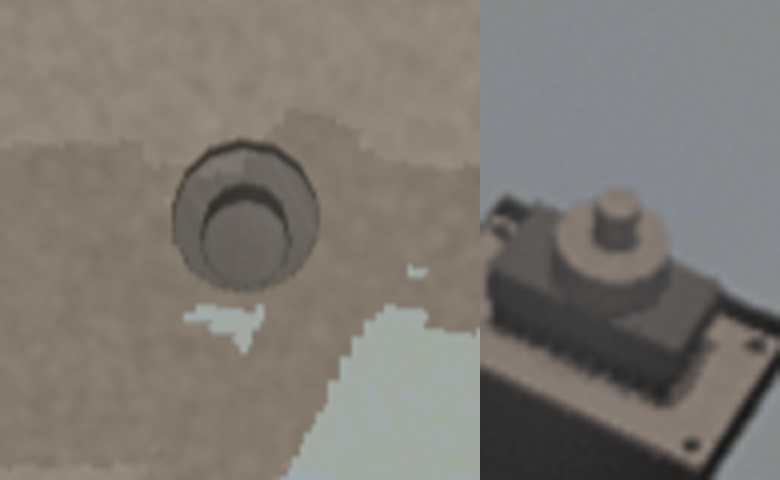

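The crop shows the small weight upright with its knob top at (317.5,183.7). The large weight stands upright on the middle of the brush.

```bash
python3 - <<'E'
from h import *
k=dict(np.load("k7.npz")); print(ray(k,(317.5,183.7),.038),ray(k,(317.5,177.8),.016))
k5=dict(np.load("k5.npz")); print(proj(k5,[[.423,.0175,.038],[.423,.0175,0.016]])); print("tri",tri([(k,(317.5,183.7)),(vision.calibration("scene"),(300.5,183))]))
print("knob d",np.linalg.norm(ray(k,(328.3,183.7),.038)-ray(k,(306.7,183.7),.038)))
E
```

```text
[0.4232704  0.01745622 0.038     ] [0.42360187 0.01751294 0.016     ]
[[316.37954013 274.50062281]
 [316.46174776 265.30438519]]
tri [0.42434173 0.01803205 0.03826216]
knob d 0.017164691278059297
```

Request:
apply_moves(series=[{"offset": [0.6,0.2,-3],"rot": [0,0,0]},{"offset": [1.2,0.2,-7],"rot": [0,0,0]},{"offset": [1.2,0.2,-11],"rot": [0,0,0]},{"offset": [1.2,0.2,-13.3],"rot": [0,0,0]},{"offset": [1.2,0.2,-13.8],"rot": [0,0,0]},{"offset": [1.2,0.2,-13.8],"rot": [0,0,0]},{"offset": [1.2,0.2,-13.8],"rot": [0,0,0]},{"offset": [1.2,0.2,-13.8],"rot": [0,0,0]},{"offset": [1.2,0.2,-13.8],"rot": [0,0,0]}])

```text
time: 27.55
position: [0.4241, 0.0172, 0.0407]
tool_rot: [0.997, 0.071, 0.001, 0.0]
ft_force: [0.5, 0.7, 0.1]
grip_width: 0.0866
grip_force: 0.0
```

Request:
apply_moves(series=[{"offset": [0,0,0],"rot": [0,0,0]},{"offset": [0,0,0],"rot": [0,0,0]},{"offset": [0,0,0],"rot": [0,0,0]},{"offset": [0,0,0],"rot": [0,0,0]},{"offset": [0,0,0],"rot": [0,0,0]},{"offset": [0,0,0],"rot": [0,0,0]},{"offset": [0,0,0],"rot": [0,0,0]},{"offset": [0,0,0],"rot": [0,0,0]},{"offset": [0,0,0],"rot": [0,0,0]},{"offset": [0,0,0],"rot": [0,0,0]},{"offset": [0,0,2],"rot": [0,0,0]},{"offset": [0,0,5],"rot": [0,0,0]},{"offset": [0,0,9],"rot": [0,0,0]},{"offset": [0,0,14],"rot": [0,0,0]},{"offset": [0,0,14],"rot": [0,0,0]},{"offset": [0,0,14],"rot": [0,0,0]}], hand=0, newtons=35)

```text
time: 29.15
position: [0.4236, 0.0173, 0.1804]
tool_rot: [0.997, 0.071, 0.001, 0.0]
ft_force: [-0.3, 0.1, -1.7]
grip_width: 0.0167
grip_force: 35.0
```

Request:
apply_moves(series=[{"offset": [4,-2.4,0],"rot": [0,0,0]},{"offset": [8,-4.8,0],"rot": [0,0,0]},{"offset": [12,-7.2,0],"rot": [0,0,0]},{"offset": [16,-9.6,0],"rot": [0,0,0]},{"offset": [19,-11.5,0],"rot": [0,0,0]},{"offset": [20.7,-12.4,0],"rot": [0,0,0]},{"offset": [20.7,-12.4,-2],"rot": [0,0,0]},{"offset": [20.7,-12.4,-4.5],"rot": [0,0,0]},{"offset": [20.7,-12.4,-7],"rot": [0,0,0]},{"offset": [20.7,-12.4,-8.5],"rot": [0,0,0]},{"offset": [20.7,-12.4,-9.1],"rot": [0,0,0]},{"offset": [20.7,-12.4,-9.1],"rot": [0,0,0]},{"offset": [20.7,-12.4,-9.1],"rot": [0,0,0]},{"offset": [20.7,-12.4,-9.2],"rot": [0,0,0]},{"offset": [20.7,-12.4,-9.3],"rot": [0,0,0]},{"offset": [20.7,-12.4,-9.3],"rot": [0,0,0]},{"offset": [20.7,-12.4,-9.3],"rot": [0,0,0]},{"offset": [20.7,-12.4,-9.3],"rot": [0,0,0]},{"offset": [20.7,-12.4,-9.3],"rot": [0,0,0]}])

```text
time: 31.05
position: [0.6304, -0.1067, 0.0866]
tool_rot: [0.997, 0.071, 0.0, 0.0]
ft_force: [0.3, -1.0, -1.7]
grip_width: 0.0173
grip_force: 35.0
```

Request:
apply_moves(series=[{"offset": [0,0,-0.1],"rot": [0,0,0]},{"offset": [0,0,-0.1],"rot": [0,0,0]},{"offset": [0,0,-0.1],"rot": [0,0,0]},{"offset": [0,0,-0.1],"rot": [0,0,0]}])

```text
time: 31.45
position: [0.6305, -0.1067, 0.0856]
tool_rot: [0.997, 0.071, 0.0, 0.0]
ft_force: [-0.0, -0.5, -0.9]
grip_width: 0.0171
grip_force: 35.0
```

Request:
apply_moves(series=[{"offset": [0,0,0],"rot": [0,0,0]},{"offset": [0,0,0],"rot": [0,0,0]},{"offset": [0,0,0],"rot": [0,0,0]},{"offset": [0,0,0],"rot": [0,0,0]},{"offset": [0,0,0],"rot": [0,0,0]},{"offset": [0,0,3],"rot": [0,0,0]},{"offset": [0,0,7],"rot": [0,0,0]},{"offset": [0,0,11],"rot": [0,0,0]},{"offset": [-2,-4,13],"rot": [0,0,0]},{"offset": [-4,-8,13],"rot": [0,0,0]},{"offset": [-5,-12,13],"rot": [0,0,0]},{"offset": [-6,-16,13],"rot": [0,0,0]},{"offset": [-6,-20,13],"rot": [0,0,0]},{"offset": [-6,-22.3,13],"rot": [0,0,0]},{"offset": [-6,-22.3,13],"rot": [0,0,0]},{"offset": [-6,-22.3,13],"rot": [0,0,0]},{"offset": [-6,-22.3,13],"rot": [0,0,0]},{"offset": [-6,-22.3,13],"rot": [0,0,0]}], hand=1)

```text
time: 33.25
position: [0.5705, -0.3279, 0.2155]
tool_rot: [0.997, 0.072, -0.0, -0.0]
ft_force: [-0.3, 0.8, -0.4]
grip_width: 0.0873
grip_force: 0.0
```

```bash
python3 - <<'E'
from h import *
k=vision.calibration("wrist"); im=vision.camera("wrist"); cv2.imwrite("pics/w8.png",im[:,:,::-1])
np.savez("k8.npz",**k); s=get_obs(); print(s['position'],s['tool_rot'])
for n in("bottle",): print(n,[(d['centre'],d['conf']) for d in nets.spot_point("wrist",n)[:2]])
u=proj(k,[[.595,-.333,.106]])[0]; print(u)
a=cv2.resize(im[60:240,200:440,::-1],None,fx=2.5,fy=2.5,interpolation=2)
sc=vision.camera("scene")[:,:,::-1]; ks=vision.calibration("scene"); p=proj(ks,[[.63,-.1068,.05]])[0].astype(int)
b=cv2.resize(sc[p[1]-45:p[1]+45,p[0]-20:p[0]+20],(200,450),interpolation=2)
cv2.imwrite("pics/c8.png",np.hstack([a,b]))
E
```

```text
[ 0.57054125 -0.32804694  0.21561465] [ 9.97425348e-01  7.17116894e-02 -1.66510272e-04 -2.85279609e-04]
bottle [([0.5945, -0.3347, -0.0009], 0.8)]
[330.74523312 174.14474532]
```

View pics/c8.png

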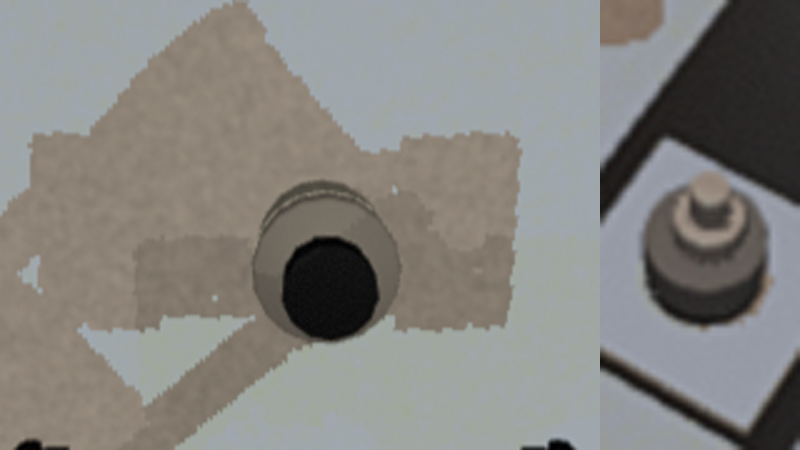

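The left crop shows the bottle's black cap at full-image (332,175.6). The right crop shows the small weight upright and centred on the holder, which sits on the tile.

```bash
python3 - <<'E'
from h import *
k=dict(np.load("k8.npz")); p=ray(k,(332,175.6),.106); print(p); print("cap d",np.linalg.norm(ray(k,(351,175.6),.106)-ray(k,(313,175.6),.106)))
ks=vision.calibration("scene"); im=cv2.imread("pics/scene0.png"); g=cv2.cvtColor(im,cv2.COLOR_BGR2GRAY)
print(proj(ks,[[p[0],p[1],.106],[p[0],p[1],.084]]))
ys,xs=np.where(g[295:330,225:270]<45); print(xs.min()+225,xs.max()+225,ys.min()+295,ys.max()+295)
print("tri",tri([(k,(332,175.6)),(ks,((xs.min()+xs.max())/2+225,ys.min()+295+5))]))
# side-body disc: shoulder/body ring centre check
print(ray(k,(200+327/2.5,60+268/2.5),.072))
print(get_obs()['position'])
E
```

```text
[ 0.59409834 -0.33403223  0.106     ]
cap d 0.02673731454176107
[[242.26199524 310.82291997]
 [243.7319811  315.69490082]]
236 250 306 321
tri [ 0.59455295 -0.33362698  0.10536422]
[ 0.59418762 -0.33431689  0.072     ]
[ 0.57061433 -0.3285153   0.21567441]
```

Request:
apply_moves(series=[{"offset": [2.4,-0.4,-1],"rot": [0,0,0]},{"offset": [2.4,-0.4,-2],"rot": [0,0,0]},{"offset": [2.4,-0.4,-4],"rot": [0,0,0]},{"offset": [2.4,-0.4,-7],"rot": [0,0,0]},{"offset": [2.4,-0.4,-10],"rot": [0,0,0]},{"offset": [2.4,-0.4,-13],"rot": [0,0,0]},{"offset": [2.4,-0.4,-15.3],"rot": [0,0,0]},{"offset": [2.4,-0.4,-15.3],"rot": [0,0,0]},{"offset": [2.4,-0.4,-15.3],"rot": [0,0,0]},{"offset": [2.4,-0.4,-15.3],"rot": [0,0,0]},{"offset": [2.4,-0.4,-15.3],"rot": [0,0,0]}])

```text
time: 34.5
position: [0.5953, -0.3343, 0.0645]
tool_rot: [0.997, 0.071, 0.001, 0.001]
ft_force: [-1.3, -0.8, -0.5]
grip_width: 0.0871
grip_force: 0.0
```

Request:
apply_moves(series=[{"offset": [0,0,0],"rot": [0,0,0]},{"offset": [0,0,0],"rot": [0,0,0]},{"offset": [0,0,0],"rot": [0,0,0]},{"offset": [0,0,0],"rot": [0,0,0]},{"offset": [0,0,0],"rot": [0,0,0]},{"offset": [0,0,0],"rot": [0,0,0]},{"offset": [0,0,0],"rot": [0,0,0]},{"offset": [0,0,0],"rot": [0,0,0]},{"offset": [0,0,3],"rot": [0,0,0]},{"offset": [0,0,7],"rot": [0,0,0]},{"offset": [0,0,11],"rot": [0,0,0]},{"offset": [0,0,15],"rot": [0,0,0]},{"offset": [0,0,19],"rot": [0,0,0]},{"offset": [0,0,19],"rot": [0,0,0]},{"offset": [0,0,19],"rot": [0,0,0]}], hand=0, newtons=20)

```text
time: 36.0
position: [0.5943, -0.3335, 0.2531]
tool_rot: [0.997, 0.071, 0.0, 0.0]
ft_force: [-0.0, -0.5, -2.6]
grip_width: 0.0476
grip_force: 20.0
```

Request:
apply_moves(series=[{"offset": [0.2,4,0],"rot": [0,0,0]},{"offset": [0.4,8,0],"rot": [0,0,0]},{"offset": [0.6,12,0],"rot": [0,0,0]},{"offset": [0.8,16,0],"rot": [0,0,0]},{"offset": [1,20,0],"rot": [0,0,0]},{"offset": [1.2,24,0],"rot": [0,0,0]},{"offset": [1.4,28,0],"rot": [0,0,0]},{"offset": [1.6,32,0],"rot": [0,0,0]},{"offset": [1.6,35,0],"rot": [0,0,0]},{"offset": [1.6,36.5,-2],"rot": [0,0,0]},{"offset": [1.6,36.5,-6],"rot": [0,0,0]},{"offset": [1.6,36.5,-10],"rot": [0,0,0]},{"offset": [1.6,36.5,-14],"rot": [0,0,0]},{"offset": [1.6,36.5,-17],"rot": [0,0,0]},{"offset": [1.6,36.5,-18.2],"rot": [0,0,0]},{"offset": [1.6,36.5,-18.4],"rot": [0,0,0]},{"offset": [1.6,36.5,-18.5],"rot": [0,0,0]},{"offset": [1.6,36.5,-18.5],"rot": [0,0,0]},{"offset": [1.6,36.5,-18.5],"rot": [0,0,0]},{"offset": [1.6,36.5,-18.5],"rot": [0,0,0]}])

```text
time: 38.0
position: [0.6108, 0.0313, 0.0683]
tool_rot: [0.997, 0.071, 0.001, 0.0]
ft_force: [0.5, 0.4, -1.8]
grip_width: 0.0473
grip_force: 20.0
```

Request:
apply_moves(series=[{"offset": [0,0,-0.1],"rot": [0,0,0]},{"offset": [0,0,-0.1],"rot": [0,0,0]},{"offset": [0,0,-0.1],"rot": [0,0,0]},{"offset": [0,0,-0.1],"rot": [0,0,0]}])

```text
time: 38.4
position: [0.6104, 0.0314, 0.0666]
tool_rot: [0.997, 0.071, 0.0, -0.0]
ft_force: [-0.5, -0.5, -1.6]
grip_width: 0.0475
grip_force: 20.0
```

Request:
apply_moves(series=[{"offset": [0,0,-0.1],"rot": [0,0,0]},{"offset": [0,0,-0.1],"rot": [0,0,0]},{"offset": [0,0,-0.1],"rot": [0,0,0]}])

```text
time: 38.7
position: [0.6103, 0.0314, 0.0655]
tool_rot: [0.997, 0.071, -0.0, -0.0]
ft_force: [-0.2, -0.2, -2.3]
grip_width: 0.0474
grip_force: 20.0
```

Request:
apply_moves(series=[{"offset": [0,0,-0.1],"rot": [0,0,0]},{"offset": [0,0,-0.1],"rot": [0,0,0]},{"offset": [0,0,-0.1],"rot": [0,0,0]},{"offset": [0,0,-0.1],"rot": [0,0,0]}])

```text
time: 39.1
position: [0.6107, 0.0314, 0.065]
tool_rot: [0.997, 0.071, 0.001, 0.0]
ft_force: [0.4, 0.6, 2.8]
grip_width: 0.0475
grip_force: 20.0
```

Request:
apply_moves(series=[{"offset": [0,0,0.05],"rot": [0,0,0]},{"offset": [0,0,0.05],"rot": [0,0,0]}])

```text
time: 39.3
position: [0.6105, 0.0314, 0.0651]
tool_rot: [0.997, 0.071, 0.0, 0.0]
ft_force: [1.1, 0.5, 0.9]
grip_width: 0.0472
grip_force: 20.0
```

Request:
apply_moves(series=[{"offset": [0,0,0],"rot": [0,0,0]},{"offset": [0,0,0],"rot": [0,0,0]},{"offset": [0,0,0],"rot": [0,0,0]},{"offset": [0,0,0],"rot": [0,0,0]},{"offset": [0,0,0],"rot": [0,0,0]},{"offset": [0,0,0],"rot": [0,0,0]},{"offset": [0,0,3],"rot": [0,0,0]},{"offset": [0,0,7],"rot": [0,0,0]},{"offset": [0,0,11],"rot": [0,0,0]},{"offset": [0,0,15],"rot": [0,0,0]},{"offset": [-3,0,19],"rot": [0,0,0]},{"offset": [-6,0,23],"rot": [0,0,0]},{"offset": [-9,0,25],"rot": [0,0,0]},{"offset": [-9,0,25],"rot": [0,0,0]},{"offset": [-9,0,25],"rot": [0,0,0]},{"offset": [-9,0,25],"rot": [0,0,0]}], hand=1)

```text
time: 40.9
position: [0.5207, 0.0313, 0.3142]
tool_rot: [0.997, 0.071, -0.0, -0.0]
ft_force: [0.1, 0.8, 0.7]
grip_width: 0.0873
grip_force: 0.0
```

```bash
python3 - <<'E'
from h import *
k=vision.calibration("wrist"); im=vision.camera("wrist"); np.savez("k9.npz",**k)
sc=vision.camera("scene"); ks=vision.calibration("scene")
print(get_obs()['position'])
pts=np.array([[.5915,.169,.096],[.6297,-.1065,.084],[.6105,.0312,.11],[.389,.184,.095],[.394,-.178,.1]])
print("wrist",proj(k,pts).round(1).tolist());print("scene",proj(ks,pts).round(1).tolist())
for n in("beaker","spray","bottle","brush","holder"): print(n,nets.spot_point("scene",n)[:1])
a=cv2.resize(im[0:240,60:620,::-1],(760,326)); b=cv2.resize(sc[100:320,200:450,::-1],(306,270))
c=np.zeros((596,760,3),'uint8'); c[:326]=a; c[326:,:306]=b
sd=vision.camera("side"); c[326:,320:640]=cv2.resize(sd[130:340,180:429,::-1],(320,270)); cv2.imwrite("pics/c9.png",c); cv2.imwrite("pics/w9.png",im[:,:,::-1])
E
```

```text
[0.52075921 0.03127557 0.31371047]
wrist [[184.9, 83.5], [473.6, 85.2], [332.5, 83.4], [163.4, 274.0], [488.2, 313.9]]
scene [[391.3, 165.5], [331.9, 249.8], [364.1, 199.5], [331.3, 125.9], [231.3, 209.0]]
beaker [{'centre': [0.3835, 0.185, -0.0028], 'conf': 0.85}]
spray [{'centre': [0.3932, -0.1805, 0.0005], 'conf': 0.59}]
bottle [{'centre': [0.6108, 0.03, 0.0028], 'conf': 0.84}]
brush [{'centre': [0.6302, -0.1046, 0.0446], 'conf': 0.68}]
holder [{'centre': [0.6316, -0.1074, 0.0084], 'conf': 0.7}]
```

View pics/c9.png

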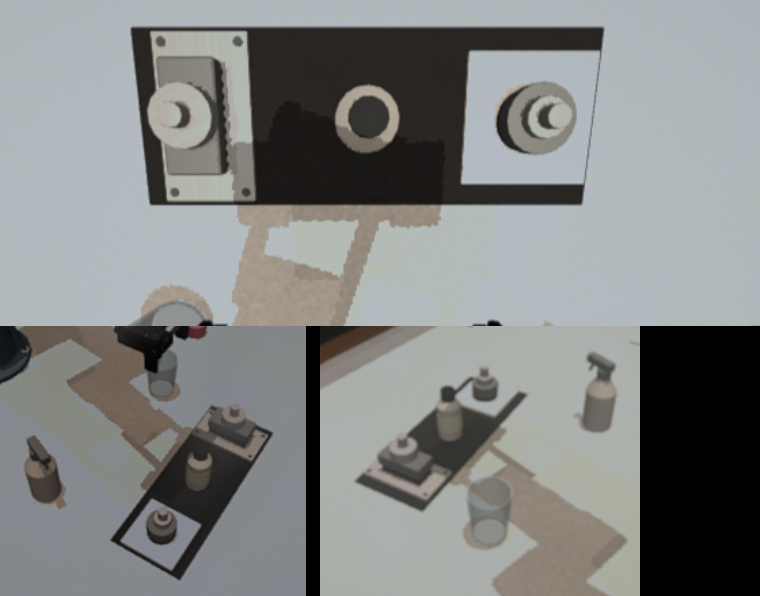

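The wrist view shows the brush with the large weight, the bottle midway, and the holder with the small weight, all upright and within about 2 mm of target. The beaker and spray are unmoved and the gripper is clear, so I'm handing in.

```bash
python3 -c "
from rig import hand_in; print(hand_in())"
```

```text
the job is handed in; nothing more can be done
None
```

The scrub test is set up as asked and was handed in at about 41 s: both loaded stacks and the bottle are upright within about 2 mm of centre in the last camera views, and the beaker and spray bottle weren't touched.

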